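# Open the safety-capped remover bottle in the makeup caddy

## Task

A long cardboard carton lies across the makeup caddy, above the square remover bottle: lift it off and lay it flat on the table beside the caddy without dropping it. Then open the bottle by pushing its safety cap down, twisting it about a quarter turn counter-clockwise (seen from above) while it is held down, and lifting it off with the bottle left standing in its well. Finish still holding the cap in the gripper: level, still, and about 8 cm straight above where it sat on the bottle; do not let go, and leave the jar, the dish and the brush where they are.

Things in the scene. Friction and masses are not known exactly. Their poses are not given: they have to be found in the camera images.
- caddy: White caddy tray, fixed, 236 mm long (its x) by 76 wide (its y), walls 40 high, floor 6 thick. Two wells 65 x 65 mm centred at x = -40 and +40 mm: one holds the bottle, the other the jar (which is which varies). At each end (x = +-114 mm) a hoop with a top bar 10 mm thick and 76 wide reaches up to 132 mm. Origin at the centre of its underside, z up.
- carton: Closed cardboard carton 280 mm long (its x) by 44 x 44 mm, 0.25 kg or so, lying across both hoops of the caddy, 4 mm above the cap. Origin at the centre of its underside (22 mm below its middle), z up.
- bottle: Grey bottle, loose in a caddy well (about 1.5 mm of play each side), which keeps it from turning. Square body 62 x 62 x 66 mm, above it a shoulder narrowing to the neck at 84 mm; with its cap on it is 122 mm tall. About 0.4 kg. Origin at the centre of its underside (6 mm above the table), z up.
- cap: White ribbed round safety cap on the bottle, 44 mm across the outside, 30 mm high, 25 g. Origin on its axis at its lower rim, z up. When on the bottle its rim is 92 mm above the bottle's origin (98 mm above the table) and its top 128 mm above the table; at the start its x axis lies along the bottle's x axis.
- cap_top (a point): Centre of the cap's flat top. The cap sits on a spring: 5 N starts to press it, 7.5 N bottoms it, 6 mm down. Unpressed it is locked against turning and lifting. Pressed over 3.5 mm (best fully) it turns counter-clockwise seen from above; clockwise it is blocked. Turned 50 to 130 degrees from its start (best 80), it is free to be lifted straight up.
- jar: Bystander: squat lidded clear jar, 58 mm across, 52 mm high, standing in the other well of the caddy. Origin at the centre of its underside.
- dish: Bystander: white mixing bowl, 76 mm across, 35 mm high, on the table to the left (+y) of the caddy. Origin at the centre of its underside.
- brush: Bystander: flat brush with wooden handle lying on the table to the left (+y) of the caddy. About 200 mm long; origin under its middle. The table to the right (-y) of the caddy is clear for 0.3 m.
Mind the look-alikes: they are no part of the job. There is more than one size of the bottle; the one meant has the size given above.

How it is judged:
By the outcome, as a careful person would: the job done as asked, in the order asked, and still so for the second after the job is handed in, while the arm keeps its last pose, push and grip.
It also fails if it takes over 53 s, if anything falls off the work surface, if the arm or the gripper's body presses on something with over 40 N, if the wrist force passes 120 N, or if a joint passes its speed limit or range.

## Robot

A 6-joint arm with a two-finger parallel gripper is mounted at the origin on the work surface. World frame = base frame: x ahead of the robot, y to its left, z up, the work surface at z = 0. Lengths are in m, angles in rad, forces in N, time in s.
With the tool pointing down it reaches from about 0.35 to 0.775 m from the base axis. Payload 7.3 kg.
Tool frame: the origin (TCP) lies at the very end of the fingers, on their centre line; the grasp point (between the pads) lies 19 mm behind it; z points along the fingers, y is the direction in which the jaws open and shut (so a half turn about z gives the same grasp; the last joint's range is limited). The gripper opens to 92 mm and grips with 3 to 60 N. Pads are 19 mm wide; open, the fingers measure 130 mm over their backs; the gripper's body (75 mm by 190 mm) begins 47 mm behind the grasp point.
Start: joints at [-1.463, 0.342, 1.524, -0, 1.275, -0.146], TCP at [0.132, -0.508, 0.227] pointing down, gripper open.
Joint ranges: [-2.53, 2.53], [-0.77, 2.02], [0.04, 2.7], [-1, 4.14], [0.28, 2.66], [-3.11, 3.11]. Speed limits (rad/s): [2.57, 2.57, 3.14, 3.14, 3.14, 3.14].

## Interface

Orientations are given as [roll, pitch, yaw] about the fixed x, y, z axes, in that order (R = Rz(yaw) Ry(pitch) Rx(roll)).
In Python, from cell import robot gives the robot as it stands.
- The arm moves only by the tool apply_moves, never from a script. Its argument "plan" is a list of rows, each an object of numbers: "tx", "ty", "tz": the shift along the tool's x, y, z in m; "yaw": the turn about the tool's z in rad; "grip": the opening, from -1 (shut) to 1 (fully open), so that 0 is half open. In form: [{"tx": .., "ty": .., "tz": .., "yaw": .., "grip": ..}, ...]. A call has 1 to 8 rows; each row is the pose to reach, as a shift and turn from the pose commanded when the call began, along the tool's axes at that moment; what a row does not reach only later rows make up. A row lasts 1/8 s, in which the tool goes at most 62.5 mm and 10.7 degrees, less where a joint would pass 70% of its speed; a pose out of reach is approached as far as the arm can. A call with a gripper value outside its range is refused whole. The fingers move at their own pace and stop on an object; "force" is the grip in N (left out, the last holds). Time passes only in rows, so rows that repeat a pose let the fingers close. It gives the time, the measured TCP pose, the force and the opening at its end, in the units of the state.
- robot.observe(): the state, without advancing time (a new reading comes with each control period).
- robot.read_camera(name): name is "scene" or "top"; returns (picture, depth): 420x560x3 uint8, red, green, blue; 420x560 float32, m along the optical axis (not along the pixel's ray), 0 where there is no reading.
- robot.get_calibration(name): a dict with "camera_matrix" (3x3 intrinsics, pixels), "k1" (the pictures are not rectified: a ray, as slopes to the right and down, at radius r is drawn at 1 + k1 r^2 times it, then the intrinsics apply), "R" (3x3) and "t" (3): a world point X has camera coordinates R X + t. Camera axes: x right, y down, z forward; pixel columns grow to the right and rows downward; lengths in m; the calibration is good to about 2 mm. A picture is of the moment at which its call begins. get_calibration takes no time and is no camera call.
- robot.hand_in(): hands the job in, once; it reports no verdict.
Trained networks look in the newest picture that a camera, given by its name, has taken for a name from the list of things; names that differ only in an ending like _2 or _b are one class to them, and where a whole thing is asked for, a point or a joint stands for the part that bears it (a point fixed in the world has none). Each returns a list of dicts, best first, with "confidence" (0 to 1); they miss things now and then, are a little off and sometimes report something else, mostly with a low value. They report only what shows in the picture. A call takes as long as a camera call. They do not tell look-alikes from the thing itself.
- robot.outline_of(label, camera): "region" (420x560 bool, what is visible of it) and "pixel" ([row, column] in pixels, amid what is visible of it).
- robot.tip_of(label, camera): "pixel" ([row, column] in pixels: a listed point, or the origin of a listed thing).
The state is a dict: "time": time; "qpos": joint angles; "qvel": joint speeds; "joint_efforts": joint torques, N m; "tool_pos": TCP position; "tool_rot": TCP orientation; "contact_force": force on the tool from outside, world axes, zero at the start; "torque": the same for the moment, N m; "opening": finger opening in m.
Only numpy, scipy, OpenCV 4.12 (cv2) and the standard library are available. Lean on these libraries where they do the work, as an engineer would, in place of code of your own. Each camera call takes 0.05 s, during which the arm holds its last target.

## Working session

There is one attempt and no reset: what is moved stays moved. The work goes in short steps, Python scripts to look and compute and a tool call to move; the robot and the scene stay as the last step left them, time stands still between calls to the robot, and variables do not carry over. Pictures are saved under pics/ and viewed, and the job is handed in when it is done.

Besides the shell and the picture viewer there is one more tool, called after ">>>" as name(argument=value, ...) on one line, values as JSON. apply_moves: Moves the arm, as the interface text tells. Its arguments: {"type":"object","properties":{"plan":{"type":"array","items":{"type":"object","properties":{"tx":{"type":"number"},"ty":{"type":"number"},"tz":{"type":"number"},"yaw":{"type":"number"},"grip":{"type":"number"}}}},"force":{"type":"number"}},"required":["plan"]}

```bash
ls; mkdir -p pics
python3 - <<'E'
from cell import robot
import cv2,numpy as np
print(robot.observe())
for c in("scene","top"):
    p,d=robot.read_camera(c); cv2.imwrite(f"pics/{c}0.png",p[:,:,::-1]); np.savez(f"/tmp/{c}0.npz",p=p,d=d)
    print(robot.get_calibration(c))
E
```

```text
pics
{'time': 0.0, 'qpos': array([-1.46300561e+00,  3.42753943e-01,  1.52499370e+00,  1.58616141e-05,
        1.27540996e+00, -1.45992613e-01]), 'qvel': array([-0.00041421,  0.00087812,  0.00076035, -0.00149006,  0.00013985,
        0.00056829]), 'joint_efforts': array([ 2.95395446e-03, -4.31244206e+01, -2.44215006e+01,  7.19854049e-02,
        5.60346083e-02, -1.53154861e-04]), 'tool_pos': array([ 0.13179723, -0.50777484,  0.2260369 ]), 'tool_rot': array([-3.14004655e+00, -2.42666834e-04,  2.53778508e-01]), 'contact_force': array([ 0.26329968,  0.64066724, -0.34686189]), 'torque': array([-0.00569425, -0.01781092,  0.01825717]), 'opening': 0.09189549416161581}
{'camera_matrix': array([[394.11022345,   0.        , 277.58893724],
       [  0.        , 394.11022345, 209.1950729 ],
       [  0.        ,   0.        ,   1.        ]]), 'k1': 0.039140605306429134, 'R': array([[ 0.99949414, -0.02902976,  0.01298963],
       [-0.01911889, -0.8748448 , -0.48402587],
       [ 0.02541506,  0.48353267, -0.87495727]]), 't': array([-0.62290711,  0.19348753,  0.72548549])}
{'camera_matrix': array([[391.33043354,   0.        , 280.58292847],
       [  0.        , 391.33043354, 212.8330228 ],
       [  0.        ,   0.        ,   1.        ]]), 'k1': -0.0564021963965585, 'R': array([[ 0.02848343, -0.99851035,  0.04653795],
       [-0.99276308, -0.03369174, -0.11526633],
       [ 0.11666257, -0.04291798, -0.99224387]]), 't': array([0.13706368, 0.63211332, 0.75377374])}
```

View pics/scene0.png

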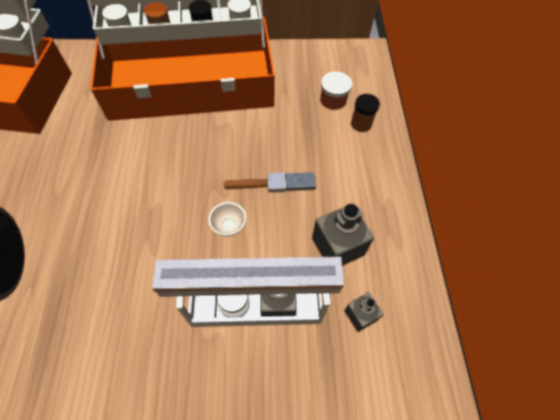

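View pics/top0.png

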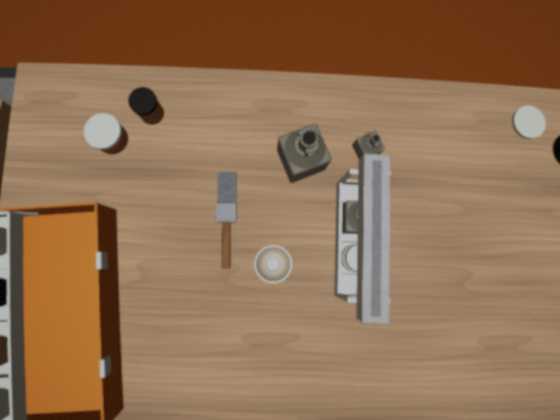

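```bash
cat > h.py <<'E'
import cv2,numpy as np
def cloud(d,cal):
    K=np.array(cal["camera_matrix"]);k1=cal["k1"];R=np.array(cal["R"]);t=np.array(cal["t"])
    v,u=np.mgrid[0:d.shape[0],0:d.shape[1]]
    xd=(u-K[0,2])/K[0,0];yd=(v-K[1,2])/K[1,1];x,y=xd.copy(),yd.copy()
    for _ in range(15):
        s=1+k1*(x*x+y*y);x=xd/s;y=yd/s
    P=np.stack([x*d,y*d,d],-1)-t
    P=P@R
    P[d<=0]=np.nan
    return P
def rect(P):
    (c,s,a)=cv2.minAreaRect(P[:,:2].astype(np.float32)*1000)
    return np.round(c,1),np.round(s,1),round(a,2)
E
python3 - <<'E'
from cell import robot
from h import *
for c in("scene","top"):
    z=np.load(f"/tmp/{c}0.npz");P=cloud(z["d"],robot.get_calibration(c))
    print(c,"table z",np.nanmedian(P[...,2]))
    for l in("carton","caddy","bottle","cap","jar"):
        for r in robot.outline_of(l,c):
            m=r["region"]; Q=P[m];Q=Q[np.isfinite(Q[:,2])]
            print(l,round(r["confidence"],2),np.round(r["pixel"]),m.sum(),np.round(np.median(Q,0),3), np.round(np.percentile(Q[:,2],[5,95]),3))
            if l=="carton":
                T=Q[abs(Q[:,2]-np.percentile(Q[:,2],90))<.008]; print("  top",rect(T),T.mean(0))
    # own
    m=(P[...,2]>.1)&(P[...,2]<.25)
    Q=P[(P[...,2]>.165)&(P[...,2]<.19)&(abs(P[...,1])<.9)]
    print(rect(Q),Q.mean(0))
    H=(P[...,2]>.12)&(P[...,2]<.15)
    n,L,s,cc=cv2.connectedComponentsWithStats(H.astype(np.uint8))
    for i in range(1,n):
        if s[i,4]>8: print("  comp",s[i],np.round(np.median(P[L==i],0),3))
print(robot.observe()["time"])
E
```

```text
scene table z 0.00015429796475967473
carton 0.9 [276. 248.] 6725 [ 0.575 -0.003  0.176] [0.144 0.178]
  top (array([576.8,   3.8]), array([ 45.6, 279.6]), 89.87) [0.57613048 0.00242343 0.17595672]
caddy 0.89 [313. 249.] 3001 [ 0.575 -0.022  0.025] [0.004 0.13 ]
bottle 0.85 [235. 344.] 2557 [0.74  0.102 0.09 ] [0.023 0.155]
bottle 0.79 [306. 282.] 678 [ 0.622 -0.022  0.072] [0.039 0.082]
jar 0.57 [304. 234.] 627 [ 0.546 -0.01   0.057] [0.024 0.06 ]
(array([662.1, 322.4]), array([1227.9,  685.7]), 1.26) [0.53050621 0.07188643 0.17590606]
  comp [  92    0  171   41 3300] [0.398 0.618 0.136]
  comp [530   0  30  55 613] [1.267 0.618 0.133]
  comp [  0   9  47  43 957] [0.085 0.576 0.138]
  comp [17 15 11  7 41] [0.05  0.657 0.126]
  comp [335 205  28  23 284] [0.742 0.108 0.138]
  comp [157 290 184  20 816] [ 0.583 -0.018  0.139]
top table z 0.0003290893811883982
carton 0.9 [239. 374.] 5266 [0.572 0.008 0.176] [0.148 0.178]
  top (array([576.3,   3.3]), array([ 44.9, 277.9]), 89.73) [0.5732871  0.00421995 0.17644455]
caddy 0.66 [237. 342.] 1932 [0.575 0.031 0.024] [0.004 0.128]
bottle 0.81 [156. 303.] 2127 [0.734 0.122 0.092] [0.026 0.156]
bottle 0.75 [219. 346.] 436 [0.618 0.027 0.072] [0.039 0.082]
bottle 0.71 [148. 367.] 614 [ 0.769 -0.015  0.053] [0.012 0.088]
jar 0.77 [257. 348.] 362 [0.543 0.019 0.057] [0.025 0.06 ]
(array([576.7,   3.3]), array([ 45., 279.]), 89.72) [0.57370296 0.00465095 0.17620956]
  comp [298 129  12  10  48] [0.762 0.128 0.139]
  comp [299 139  19  16 148] [0.735 0.117 0.139]
  comp [347 159  14 161 500] [0.576 0.025 0.139]
  comp [   0  210   25  210 3407] [0.417 0.612 0.137]
0.6
```

Run:
```python
import cv2
p=cv2.imread("pics/scene0.png")[190:340,150:400]
cv2.imwrite("pics/crop0.png",cv2.resize(p,None,fx=3.2,fy=3.2,interpolation=cv2.INTER_CUBIC))
```

```text
(no output)
```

View pics/crop0.png

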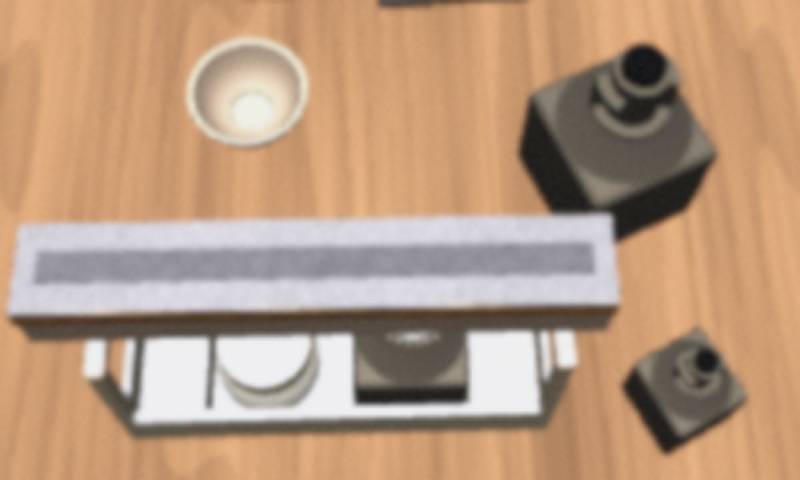

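The carton is at scene (248,276). Three bottles are in view:
- **Caddy bottle, scene (282,306):** white cap, square shoulder at z≈72 mm (6+66), under the carton. This one fits the description.
- **Large bottle, scene (344,235):** about 155 mm tall, so a look-alike.
- **Small bottle, scene (364,311):** about 88 mm tall, so a look-alike.

First I'll move above the carton.

>>> apply_moves(plan=[{"tx": 0.559, "ty": -0.3835, "tz": 0, "yaw": 0.254, "grip": 1}, {"tx": 0.559, "ty": -0.3835, "tz": 0, "yaw": 0.254, "grip": 1}, {"tx": 0.559, "ty": -0.3835, "tz": 0, "yaw": 0.254, "grip": 1}, {"tx": 0.559, "ty": -0.3835, "tz": 0, "yaw": 0.254, "grip": 1}, {"tx": 0.559, "ty": -0.3835, "tz": 0, "yaw": 0.254, "grip": 1}, {"tx": 0.559, "ty": -0.3835, "tz": 0, "yaw": 0.254, "grip": 1}, {"tx": 0.559, "ty": -0.3835, "tz": 0, "yaw": 0.254, "grip": 1}, {"tx": 0.559, "ty": -0.3835, "tz": 0, "yaw": 0.254, "grip": 1}])

```text
time: 1.6
tool_pos: [0.4601, -0.1305, 0.227]
tool_rot: [3.141, -0.001, -0.0]
contact_force: [0.0, -0.9, 0.0]
opening: 0.0922
```

>>> apply_moves(plan=[{"tx": 0.1165, "ty": -0.134, "tz": 0, "yaw": 0, "grip": 1}, {"tx": 0.1165, "ty": -0.134, "tz": 0, "yaw": 0, "grip": 1}, {"tx": 0.1165, "ty": -0.134, "tz": 0, "yaw": 0, "grip": 1}, {"tx": 0.1165, "ty": -0.134, "tz": 0.03, "yaw": 0, "grip": 1}, {"tx": 0.1165, "ty": -0.134, "tz": 0.05, "yaw": 0, "grip": 1}, {"tx": 0.1165, "ty": -0.134, "tz": 0.07, "yaw": 0, "grip": 1}, {"tx": 0.1165, "ty": -0.134, "tz": 0.086, "yaw": 0, "grip": 1}, {"tx": 0.1165, "ty": -0.134, "tz": 0.086, "yaw": 0, "grip": 1}])

```text
time: 2.6
tool_pos: [0.5747, 0.0018, 0.1396]
tool_rot: [-3.141, 0.002, -0.0]
contact_force: [-0.3, -0.4, 1.0]
opening: 0.0915
```

>>> apply_moves(force=20, plan=[{"tx": 0.001, "ty": -0.0015, "tz": 0, "yaw": 0, "grip": -0.1}, {"tx": 0.001, "ty": -0.0015, "tz": 0, "yaw": 0, "grip": -0.1}, {"tx": 0.001, "ty": -0.0015, "tz": 0, "yaw": 0, "grip": -0.3}, {"tx": 0.001, "ty": -0.0015, "tz": 0, "yaw": 0, "grip": -0.3}, {"tx": 0.001, "ty": -0.0015, "tz": 0, "yaw": 0, "grip": -0.3}, {"tx": 0.001, "ty": -0.0015, "tz": 0, "yaw": 0, "grip": -0.3}])

```text
time: 3.35
tool_pos: [0.5764, 0.0034, 0.1408]
tool_rot: [-3.141, -0.0, -0.0]
contact_force: [-0.8, 0.3, 1.8]
opening: 0.0442
```

>>> apply_moves(force=25, plan=[{"tx": 0, "ty": 0, "tz": -0.003, "yaw": 0, "grip": -0.3}, {"tx": 0, "ty": 0, "tz": -0.01, "yaw": 0, "grip": -0.3}, {"tx": 0, "ty": 0, "tz": -0.022, "yaw": 0, "grip": -0.3}, {"tx": 0, "ty": 0, "tz": -0.036, "yaw": 0, "grip": -0.3}, {"tx": 0, "ty": 0, "tz": -0.05, "yaw": 0, "grip": -0.3}, {"tx": 0, "ty": 0.01, "tz": -0.055, "yaw": 0, "grip": -0.3}, {"tx": 0, "ty": 0.03, "tz": -0.055, "yaw": 0, "grip": -0.3}, {"tx": 0, "ty": 0.055, "tz": -0.055, "yaw": 0, "grip": -0.3}])

```text
time: 4.35
tool_pos: [0.576, -0.0532, 0.1952]
tool_rot: [3.141, 0.001, -0.0]
contact_force: [0.0, 0.7, -2.0]
opening: 0.0439
```

>>> apply_moves(plan=[{"tx": 0, "ty": 0.025, "tz": 0, "yaw": 0, "grip": -0.3}, {"tx": 0, "ty": 0.055, "tz": 0, "yaw": 0, "grip": -0.3}, {"tx": 0, "ty": 0.085, "tz": 0, "yaw": 0, "grip": -0.3}, {"tx": 0, "ty": 0.115, "tz": 0, "yaw": 0, "grip": -0.3}, {"tx": 0, "ty": 0.138, "tz": 0.0, "yaw": 0, "grip": -0.3}, {"tx": 0, "ty": 0.15, "tz": 0.01, "yaw": 0, "grip": -0.3}, {"tx": 0, "ty": 0.155, "tz": 0.03, "yaw": 0, "grip": -0.3}, {"tx": 0, "ty": 0.155, "tz": 0.055, "yaw": 0, "grip": -0.3}])

```text
time: 5.35
tool_pos: [0.5762, -0.207, 0.1396]
tool_rot: [-3.142, -0.0, -0.0]
contact_force: [0.5, 0.1, -2.2]
opening: 0.044
```

Run:
```python
from cell import robot
from h import *
for c in("scene","top"):
    p,d=robot.read_camera(c); cv2.imwrite(f"pics/{c}1.png",p[:,:,::-1]); np.savez(f"/tmp/{c}1.npz",p=p,d=d)
```

```text
(no output)
```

View pics/scene1.png

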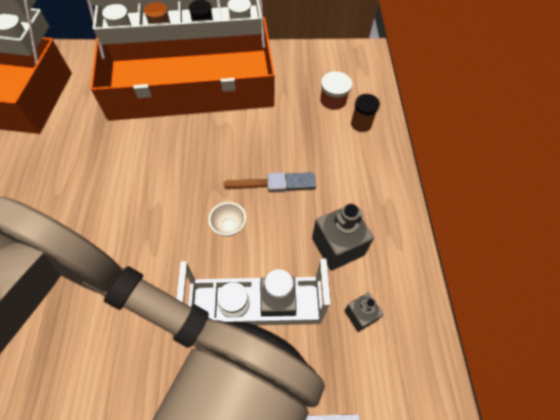

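The carton is clear of the caddy and level. The caddy bottle's white cap now shows at scene (279,285). Next I'll lower the carton.

>>> apply_moves(plan=[{"tx": 0, "ty": 0, "tz": 0.025, "yaw": 0, "grip": -0.3}, {"tx": 0, "ty": 0, "tz": 0.05, "yaw": 0, "grip": -0.3}, {"tx": 0, "ty": 0, "tz": 0.075, "yaw": 0, "grip": -0.3}, {"tx": 0, "ty": 0, "tz": 0.1, "yaw": 0, "grip": -0.3}, {"tx": 0, "ty": 0, "tz": 0.115, "yaw": 0, "grip": -0.3}, {"tx": 0, "ty": 0, "tz": 0.123, "yaw": 0, "grip": -0.3}, {"tx": 0, "ty": 0, "tz": 0.126, "yaw": 0, "grip": -0.3}, {"tx": 0, "ty": 0, "tz": 0.127, "yaw": 0, "grip": -0.3}])

```text
time: 6.45
tool_pos: [0.5767, -0.2069, 0.0143]
tool_rot: [3.141, -0.001, -0.0]
contact_force: [0.0, -0.1, -2.4]
opening: 0.0436
```

>>> apply_moves(plan=[{"tx": 0, "ty": 0, "tz": 0.001, "yaw": 0, "grip": -0.3}, {"tx": 0, "ty": 0, "tz": 0.002, "yaw": 0, "grip": -0.3}, {"tx": 0, "ty": 0, "tz": 0.002, "yaw": 0, "grip": -0.3}])

```text
time: 6.82
tool_pos: [0.5763, -0.2067, 0.0118]
tool_rot: [3.141, -0.0, -0.0]
contact_force: [-0.1, 0.3, -3.1]
opening: 0.0438
```

>>> apply_moves(plan=[{"tx": 0, "ty": 0, "tz": 0.001, "yaw": 0, "grip": -0.3}, {"tx": 0, "ty": 0, "tz": 0.002, "yaw": 0, "grip": -0.3}, {"tx": 0, "ty": 0, "tz": 0.003, "yaw": 0, "grip": -0.3}, {"tx": 0, "ty": 0, "tz": 0.003, "yaw": 0, "grip": -0.3}])

```text
time: 7.32
tool_pos: [0.5763, -0.2067, 0.0088]
tool_rot: [3.142, -0.0, -0.0]
contact_force: [-0.3, 0.2, -1.5]
opening: 0.0435
```

>>> apply_moves(plan=[{"tx": 0, "ty": 0, "tz": 0.0005, "yaw": 0, "grip": -0.3}, {"tx": 0, "ty": 0, "tz": 0.001, "yaw": 0, "grip": -0.3}, {"tx": 0, "ty": 0, "tz": 0.001, "yaw": 0, "grip": -0.3}])

```text
time: 7.7
tool_pos: [0.5763, -0.2067, 0.0088]
tool_rot: [3.141, -0.0, -0.0]
contact_force: [-3.0, 1.7, 7.7]
opening: 0.0439
```

Contact with the table shows as +7.7 N. Opening the gripper and retreating.

>>> apply_moves(plan=[{"tx": 0, "ty": 0, "tz": -0.001, "yaw": 0, "grip": 0.3}, {"tx": 0, "ty": 0, "tz": -0.001, "yaw": 0, "grip": 0.5}, {"tx": 0, "ty": 0, "tz": -0.001, "yaw": 0, "grip": 0.6}, {"tx": 0, "ty": 0, "tz": -0.02, "yaw": 0, "grip": 0.6}, {"tx": 0, "ty": 0, "tz": -0.06, "yaw": 0, "grip": 0.6}, {"tx": 0, "ty": 0, "tz": -0.12, "yaw": 0, "grip": 0.6}, {"tx": 0, "ty": 0, "tz": -0.18, "yaw": 0, "grip": 0.6}, {"tx": 0, "ty": 0, "tz": -0.19, "yaw": 0, "grip": 0.6}])

```text
time: 8.7
tool_pos: [0.5784, -0.2077, 0.2044]
tool_rot: [3.137, -0.01, -0.0]
contact_force: [0.6, 0.5, -1.1]
opening: 0.0735
```

Run:
```python
from cell import robot
from h import *
Cs={}
for c in("scene","top"):
    p,d=robot.read_camera(c); cv2.imwrite(f"pics/{c}2.png",p[:,:,::-1]); np.savez(f"/tmp/{c}2.npz",p=p,d=d)
    P=cloud(d,robot.get_calibration(c))
    for l in("cap","carton","caddy","bottle"):
        for r in robot.outline_of(l,c):
            m=r["region"]; Q=P[m];Q=Q[np.isfinite(Q[:,2])]
            print(c,l,round(r["confidence"],2),np.round(r["pixel"]),m.sum(),np.round(np.median(Q,0),4))
            if l in("cap","carton"):
                T=Q[abs(Q[:,2]-np.percentile(Q[:,2],92))<.005]; print("  top",rect(T),T.mean(0))
                if l=="cap": print("circ",cv2.minEnclosingCircle(T[:,:2].astype(np.float32)*1000))
    B=(abs(P[...,0]-.6)<.12)&(abs(P[...,1])<.06)
    T=P[B&(P[...,2]>.123)&(P[...,2]<.14)]
    n=T[(T[:,0]>.58)&(T[:,0]<.65)]
    print("cap own",cv2.minEnclosingCircle(n[:,:2].astype(np.float32)*1000),(n.min(0)+n.max(0))/2,n.mean(0))
    for r in robot.tip_of("cap_top",c): print(r)
print(robot.observe()["time"])
```

```text
scene cap 0.68 [285. 283.] 696 [ 0.6227 -0.0015  0.1276]
  top (array([622.7,   2.1]), array([42.5, 42.1]), 22.48) [0.62284777 0.00228448 0.12795092]
circ ((623.2181396484375, 2.3113996982574463), 21.896089553833008)
scene carton 0.5 [418. 331.] 70 [ 0.7003 -0.1867  0.0442]
  top (array([ 695. , -186.4]), array([ 2.8, 43.4]), 88.72) [ 0.69750214 -0.18676807  0.04424393]
scene caddy 0.65 [288. 305.] 2226 [0.6737 0.021  0.0384]
scene bottle 0.97 [308. 362.] 928 [ 0.7682 -0.0279  0.0515]
scene bottle 0.9 [232. 342.] 2697 [0.7386 0.0997 0.0888]
scene bottle 0.85 [299. 288.] 416 [ 0.6359 -0.0127  0.0736]
scene bottle 0.71 [183. 278.] 1285 [0.6343 0.2628 0.0174]
cap own ((622.9297485351562, 2.7534425258636475), 22.388526916503906) [0.62323069 0.00232662 0.12696182] [0.62270355 0.0021048  0.12781786]
{'pixel': [278.7, 275.8], 'confidence': 0.72}
{'pixel': [289.5, 282.1], 'confidence': 0.71}
top cap 0.87 [211. 368.] 520 [0.6216 0.0056 0.1282]
  top (array([622.8,   2.5]), array([42.3, 42.6]), 28.33) [0.622418   0.00299296 0.12843437]
circ ((622.3406372070312, 2.980806827545166), 22.221927642822266)
top carton 0.82 [246. 455.] 4021 [ 0.5707 -0.1977  0.0441]
  top (array([ 576.3, -207.9]), array([ 47.3, 279.4]), 89.81) [ 0.57421743 -0.20642596  0.04478553]
top caddy 0.94 [240. 355.] 3843 [0.575  0.0033 0.0325]
top bottle 0.94 [148. 370.] 716 [ 0.7666 -0.0153  0.0508]
top bottle 0.88 [152. 304.] 2157 [0.7342 0.1216 0.092 ]
top bottle 0.76 [222. 351.] 610 [0.6077 0.022  0.0728]
cap own ((622.4803466796875, 2.470153570175171), 22.649049758911133) [0.62185997 0.00254019 0.12765042] [0.62216798 0.00268014 0.12829389]
{'pixel': [213.7, 367.1], 'confidence': 0.56}
9.3
```

View pics/scene2.png

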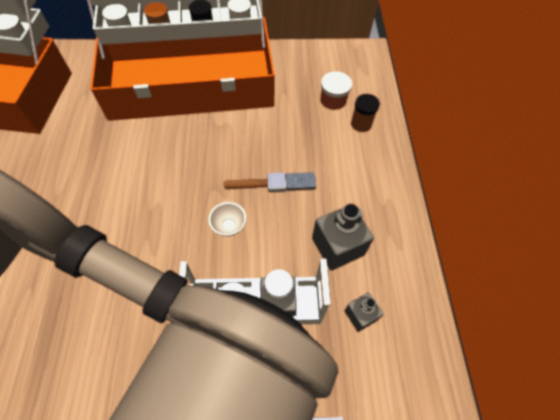

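View pics/top2.png

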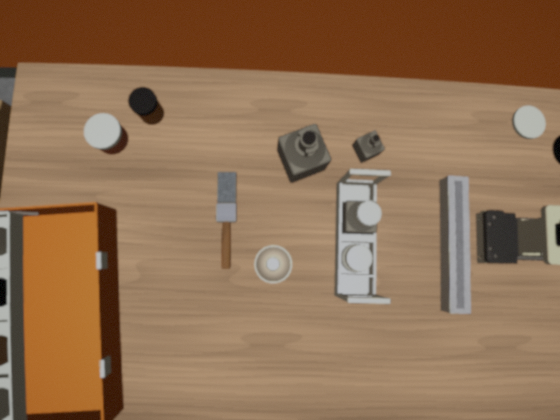

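The carton lies flat at (0.576, -0.207), with its top at 44 mm. Both cameras put the cap at about (0.6225, 0.0025), top at 128 mm, seen at scene (283,285) and top (368,211). Moving over the cap.

>>> apply_moves(plan=[{"tx": 0.046, "ty": -0.209, "tz": 0, "yaw": 0, "grip": 0.6}, {"tx": 0.046, "ty": -0.209, "tz": 0, "yaw": 0, "grip": 0.6}, {"tx": 0.046, "ty": -0.209, "tz": 0, "yaw": 0, "grip": 0.6}, {"tx": 0.046, "ty": -0.209, "tz": 0, "yaw": 0, "grip": 0.6}, {"tx": 0.046, "ty": -0.209, "tz": 0, "yaw": 0, "grip": 0.6}, {"tx": 0.046, "ty": -0.209, "tz": 0, "yaw": 0, "grip": 0.6}])

```text
time: 10.05
tool_pos: [0.6222, 0.0015, 0.1976]
tool_rot: [3.141, 0.0, -0.001]
contact_force: [-0.4, 0.2, -0.5]
opening: 0.0733
```

>>> apply_moves(plan=[{"tx": 0.0003, "ty": -0.001, "tz": 0.03, "yaw": 0, "grip": 0.6}, {"tx": 0.0003, "ty": -0.001, "tz": 0.055, "yaw": 0, "grip": 0.6}, {"tx": 0.0003, "ty": -0.001, "tz": 0.075, "yaw": 0, "grip": 0.6}, {"tx": 0.0003, "ty": -0.001, "tz": 0.09, "yaw": 0, "grip": 0.6}, {"tx": 0.0003, "ty": -0.001, "tz": 0.099, "yaw": 0, "grip": 0.6}, {"tx": 0.0003, "ty": -0.001, "tz": 0.099, "yaw": 0, "grip": 0.6}, {"tx": 0.0003, "ty": -0.001, "tz": 0.099, "yaw": 0, "grip": 0.6}])

```text
time: 10.92
tool_pos: [0.6231, 0.0031, 0.0995]
tool_rot: [3.141, -0.001, -0.0]
contact_force: [-0.2, -0.4, 0.1]
opening: 0.0733
```

>>> apply_moves(force=30, plan=[{"tx": 0, "ty": 0, "tz": 0, "yaw": 0, "grip": 0.2}, {"tx": 0, "ty": 0, "tz": 0, "yaw": 0, "grip": 0.0}, {"tx": 0, "ty": 0, "tz": 0, "yaw": 0, "grip": -0.2}, {"tx": 0, "ty": 0, "tz": 0, "yaw": 0, "grip": -0.4}, {"tx": 0, "ty": 0, "tz": 0, "yaw": 0, "grip": -0.4}, {"tx": 0, "ty": 0, "tz": 0, "yaw": 0, "grip": -0.4}])

```text
time: 11.68
tool_pos: [0.6227, 0.0033, 0.0989]
tool_rot: [3.141, -0.0, -0.0]
contact_force: [0.9, -0.7, 1.4]
opening: 0.0436
```

>>> apply_moves(force=40, plan=[{"tx": 0, "ty": 0, "tz": 0.001, "yaw": 0, "grip": -0.4}, {"tx": 0, "ty": 0, "tz": 0.002, "yaw": 0, "grip": -0.4}, {"tx": 0, "ty": 0, "tz": 0.0035, "yaw": 0, "grip": -0.4}, {"tx": 0, "ty": 0, "tz": 0.005, "yaw": 0, "grip": -0.4}, {"tx": 0, "ty": 0, "tz": 0.006, "yaw": 0, "grip": -0.4}, {"tx": 0, "ty": 0, "tz": 0.0065, "yaw": 0, "grip": -0.4}, {"tx": 0, "ty": 0, "tz": 0.0065, "yaw": 0, "grip": -0.4}])

```text
time: 12.55
tool_pos: [0.6229, 0.0033, 0.093]
tool_rot: [3.141, -0.001, -0.0]
contact_force: [-2.5, 0.3, 7.4]
opening: 0.0437
```

>>> apply_moves(plan=[{"tx": 0, "ty": 0, "tz": 0.0006, "yaw": 0, "grip": -0.4}, {"tx": 0, "ty": 0, "tz": 0.0006, "yaw": 0, "grip": -0.4}, {"tx": 0, "ty": 0, "tz": 0.0006, "yaw": -0.05, "grip": -0.4}, {"tx": 0, "ty": 0, "tz": 0.0006, "yaw": -0.15, "grip": -0.4}, {"tx": 0, "ty": 0, "tz": 0.0006, "yaw": -0.25, "grip": -0.4}, {"tx": 0, "ty": 0, "tz": 0.0006, "yaw": -0.35, "grip": -0.4}])

```text
time: 13.3
tool_pos: [0.6236, 0.0031, 0.0928]
tool_rot: [3.14, -0.002, 0.353]
contact_force: [-0.9, 0.5, 7.7]
opening: 0.0438
```

>>> apply_moves(plan=[{"tx": 0, "ty": 0, "tz": 0.0003, "yaw": -0.1, "grip": -0.4}, {"tx": 0, "ty": 0, "tz": 0.0003, "yaw": -0.22, "grip": -0.4}, {"tx": 0, "ty": 0, "tz": 0.0003, "yaw": -0.35, "grip": -0.4}, {"tx": 0, "ty": 0, "tz": 0.0003, "yaw": -0.48, "grip": -0.4}, {"tx": 0, "ty": 0, "tz": 0.0003, "yaw": -0.61, "grip": -0.4}, {"tx": 0, "ty": 0, "tz": 0.0003, "yaw": -0.74, "grip": -0.4}, {"tx": 0, "ty": 0, "tz": 0.0003, "yaw": -0.87, "grip": -0.4}, {"tx": 0, "ty": 0, "tz": 0.0003, "yaw": -0.97, "grip": -0.4}])

```text
time: 14.3
tool_pos: [0.624, 0.0032, 0.0928]
tool_rot: [3.138, -0.001, 1.323]
contact_force: [0.2, 0.2, 7.8]
opening: 0.0436
```

>>> apply_moves(plan=[{"tx": 0, "ty": 0, "tz": 0, "yaw": -0.04, "grip": -0.4}, {"tx": 0, "ty": 0, "tz": 0, "yaw": -0.1, "grip": -0.4}, {"tx": 0, "ty": 0, "tz": 0, "yaw": -0.1, "grip": -0.4}])

```text
time: 14.68
tool_pos: [0.624, 0.0032, 0.0928]
tool_rot: [3.138, -0.0, 1.42]
contact_force: [-0.2, -0.6, 8.4]
opening: 0.0437
```

Run:
```python
from cell import robot
o=robot.observe();print({k:o[k] for k in("time","qpos","tool_pos","tool_rot","contact_force","torque","opening")})
```

```text
{'time': 14.675, 'qpos': array([-1.17632586e-01,  6.42564372e-01,  1.41050629e+00,  3.05109392e-05,
        1.08471562e+00,  3.27037333e-02]), 'tool_pos': array([0.62397619, 0.00319992, 0.09281261]), 'tool_rot': array([ 3.13778920e+00, -1.51476441e-04,  1.42044609e+00]), 'contact_force': array([-0.23865944, -0.60630104,  8.35807686]), 'torque': array([-0.00400375, -0.14852933,  0.06971538]), 'opening': 0.0436541050481838}
```

>>> apply_moves(plan=[{"tx": 0, "ty": 0, "tz": -0.002, "yaw": 0, "grip": -0.4}, {"tx": 0, "ty": 0, "tz": -0.004, "yaw": 0, "grip": -0.4}, {"tx": 0, "ty": 0, "tz": -0.006, "yaw": 0, "grip": -0.4}, {"tx": 0, "ty": 0, "tz": -0.008, "yaw": 0, "grip": -0.4}, {"tx": 0, "ty": 0, "tz": -0.01, "yaw": 0, "grip": -0.4}, {"tx": 0, "ty": 0, "tz": -0.01, "yaw": 0, "grip": -0.4}])

```text
time: 15.42
tool_pos: [0.6226, 0.0032, 0.101]
tool_rot: [-3.141, 0.0, 1.42]
contact_force: [1.7, -0.0, -0.2]
opening: 0.0438
```

Nothing is pulling back, so the cap is free. Next is a slow, straight lift to TCP z≈0.179.

>>> apply_moves(plan=[{"tx": 0, "ty": 0, "tz": -0.005, "yaw": 0, "grip": -0.4}, {"tx": 0, "ty": 0, "tz": -0.012, "yaw": 0, "grip": -0.4}, {"tx": 0, "ty": 0, "tz": -0.022, "yaw": 0, "grip": -0.4}, {"tx": 0, "ty": 0, "tz": -0.036, "yaw": 0, "grip": -0.4}, {"tx": 0, "ty": 0, "tz": -0.05, "yaw": 0, "grip": -0.4}, {"tx": 0, "ty": 0, "tz": -0.064, "yaw": 0, "grip": -0.4}, {"tx": 0, "ty": 0, "tz": -0.074, "yaw": 0, "grip": -0.4}, {"tx": 0, "ty": 0, "tz": -0.078, "yaw": 0, "grip": -0.4}])

```text
time: 16.42
tool_pos: [0.6229, 0.0033, 0.1802]
tool_rot: [3.141, 0.0, 1.42]
contact_force: [0.8, -0.2, -0.5]
opening: 0.0436
```

>>> apply_moves(plan=[{"tx": 0, "ty": 0, "tz": 0, "yaw": 0, "grip": -0.4}, {"tx": 0, "ty": 0, "tz": 0, "yaw": 0, "grip": -0.4}, {"tx": 0, "ty": 0, "tz": 0, "yaw": 0, "grip": -0.4}, {"tx": 0, "ty": 0, "tz": 0, "yaw": 0, "grip": -0.4}])

```text
time: 16.92
tool_pos: [0.6226, 0.0033, 0.179]
tool_rot: [-3.141, 0.0, 1.42]
contact_force: [-0.7, -0.0, 0.7]
opening: 0.0436
```

Run:
```python
from cell import robot
from h import *
for c in("scene","top"):
    p,d=robot.read_camera(c); np.savez(f"/tmp/{c}3.npz",p=p,d=d)
    cv2.imwrite(f"pics/{c}3.png",p[:,:,::-1])
    P=cloud(d,robot.get_calibration(c))
    for l in("cap","bottle","jar","carton","dish","brush"):
        for r in robot.outline_of(l,c):
            m=r["region"]; Q=P[m];Q=Q[np.isfinite(Q[:,2])]
            print(c,l,round(r["confidence"],2),np.round(r["pixel"]),m.sum(),np.round(np.median(Q,0),4),np.round(np.percentile(Q[:,2],[5,95]),3))
o=robot.observe();print({k:o[k] for k in("time","tool_pos","tool_rot","contact_force","opening")},abs(o["qvel"]).max())
```

```text
scene cap 0.6 [276. 279.] 338 [ 0.6198 -0.0122  0.2046] [0.18  0.209]
scene bottle 0.83 [220. 351.] 1391 [0.7459 0.1076 0.0918] [0.021 0.157]
scene bottle 0.78 [310. 362.] 898 [ 0.7679 -0.0281  0.0515] [0.017 0.088]
scene bottle 0.59 [301. 279.] 1219 [ 0.6206 -0.01    0.076 ] [0.049 0.118]
scene jar 0.92 [300. 233.] 913 [ 0.5446 -0.0035  0.0575] [0.025 0.06 ]
scene carton 0.63 [417. 318.] 132 [ 0.6796 -0.1863  0.0438] [0.001 0.046]
scene carton 0.18 [303. 248.] 4634 [ 0.561  -0.0045  0.0321] [0.004 0.132]
top cap 0.51 [208. 366.] 96 [0.6226 0.0241 0.2027] [0.184 0.21 ]
top bottle 0.79 [151. 304.] 2063 [0.7342 0.1232 0.0927] [0.033 0.156]
top bottle 0.7 [216. 354.] 773 [0.6186 0.0198 0.0752] [0.039 0.111]
top bottle 0.65 [147. 368.] 611 [ 0.767  -0.0136  0.0512] [0.013 0.088]
top bottle 0.19 [248. 457.] 1592 [ 0.5677 -0.2056  0.0446] [0.029 0.047]
top jar 0.85 [259. 352.] 494 [0.5407 0.0143 0.0579] [0.029 0.06 ]
top carton 0.67 [246. 457.] 1459 [ 0.5684 -0.2061  0.0446] [0.033 0.047]
top dish 0.71 [262. 271.] 1133 [0.5248 0.1694 0.0181] [0.005 0.036]
top brush 0.98 [209. 227.] 1496 [0.6352 0.2673 0.0182] [0.013 0.021]
top brush 0.32 [205. 367.] 108 [0.623  0.0239 0.2032] [0.183 0.21 ]
{'time': 17.625, 'tool_pos': array([0.62266355, 0.00327301, 0.17930745]), 'tool_rot': array([3.14154822e+00, 1.08659892e-04, 1.41975336e+00]), 'contact_force': array([-0.68029289, -0.06728271, -0.70426789]), 'opening': 0.04360978806196814} 0.002528224348825767
```

View pics/scene3.png

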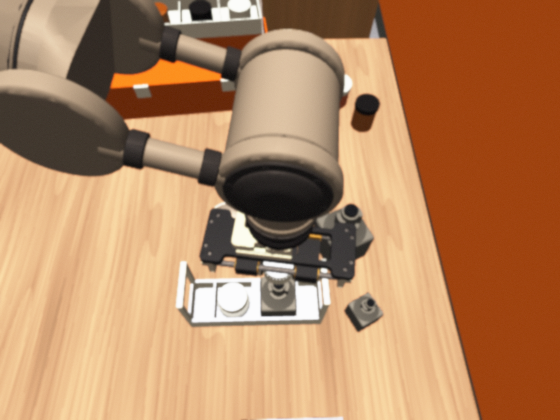

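View pics/top3.png

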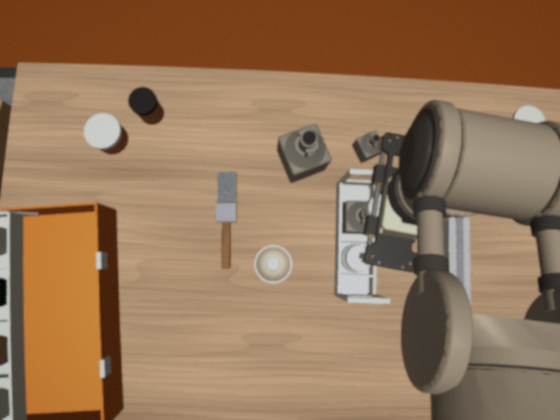

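The scene picture shows the bottle standing in its well with its neck bare (279,285). The cap is in the jaws at about (279,276), spanning z≈0.18–0.209, which is about 8 cm up. The jar, dish and brush have not moved.

```bash
python3 -c "
from cell import robot
print(robot.hand_in())"
```

```text
the job is handed in; nothing more can be done
None
```

The job is done and handed in at about 17.6 s of robot time; `hand_in` gives no verdict.

**What I did**
- **Carton:** I lifted it off the caddy and set it on the table to the right, at about (0.576, -0.207). I let go only after feeling the table.
- **Cap:** On the caddy bottle, I pressed the cap about 6 mm down at roughly 8 N. I turned it 81° counter-clockwise and lifted it straight up.

**Last checks**
- **Cap position:** It is still gripped (opening 43.6 mm), level to within about 0.001 rad by tool pose, and still. The tool is 80 mm above the height where it gripped the seated cap and within 1 mm sideways. Depth from the scene camera puts the cap at about 0.180–0.209 m.
- **Scene:** The bottle stands in its well with its neck bare. The carton lies flat, with its top at about 44 mm. The jar, dish and brush look unmoved.
- **Detector disagreements:** The networks gave a few false reports, such as the caddy as "carton" at 0.18 and the brush as "bottle" at 0.71. I discarded these against the pictures.
- **Not checked:** The arm hid most of the carton and the top of the cap in the last pictures, so neither could be fully re-measured at the end.

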